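# Change the workshop air over from the blue line to the yellow line

### The job

Change the compressed air over from the blue line to the yellow line at the bench manifold: push the blue lever round until its valve is fully shut (lever square across its pipe, on the stop), and push the yellow lever round until its valve is fully open (lever in line with its pipe, on the stop). Push each lever from one side with a fingertip, without pinching it, and leave the green lever and the loose things around as they are.

Things in the scene. Friction and masses are not known exactly. Their poses are not given: they have to be found in the camera images.
- manifold: bench air manifold, fixed: square aluminium bar 40 x 40 x 440 mm, top 65 mm over the bench, black regulator (to 108 mm) and gauge at its right-hand end. Origin: on the bench below the turning axis of the middle outlet's lever; x away from the robot (bar centre at 72 mm), y along the bar to the left. Outlets at y = -150, 0, 150 mm, their axes parallel to these
- valve_blue: blue outlet, fixed: brass ball valve, 20 mm steel pipe to an elbow (x = -66 mm) and down through the bench. Nothing under the lever reaches above 62 mm over the bench, but the bonnet at the axis (18 mm across, to 70 mm). Origin: on the bench below the lever's vertical turning axis; x along the pipe to the bar (its near face at +52 mm), y left, z up. The colours change places from run to run
- lever_blue (a joint): blue lever: 0 = shut, square across the pipe, pointing along its valve's +y; pi/2 = open, in line, along its valve's -x (away from the bar). Grows anticlockwise from above; solid stops at both; stays where left; takes 0.55 N m (7 N at 80 mm). Steel strip with a blue sleeve 34 to 105 mm from the axis, 20 mm wide, 12 mm thick, underside 76 mm and top 88 mm over the bench
- blue_end (a point): middle of the free end of the blue lever's sleeve, 105 mm from its turning axis, 82 mm over the bench
- valve_yellow: yellow outlet, fixed: brass ball valve, 20 mm steel pipe to an elbow (x = -66 mm) and down through the bench. Nothing under the lever reaches above 62 mm over the bench, but the bonnet at the axis (18 mm across, to 70 mm). Origin: on the bench below the lever's vertical turning axis; x along the pipe to the bar (its near face at +52 mm), y left, z up. The colours change places from run to run
- lever_yellow (a joint): yellow lever: 0 = shut, square across the pipe, pointing along its valve's +y; pi/2 = open, in line, along its valve's -x (away from the bar). Grows anticlockwise from above; solid stops at both; stays where left; takes 0.55 N m (7 N at 80 mm). Steel strip with a yellow sleeve 34 to 105 mm from the axis, 20 mm wide, 12 mm thick, underside 76 mm and top 88 mm over the bench
- yellow_end (a point): middle of the free end of the yellow lever's sleeve, 105 mm from its turning axis, 82 mm over the bench
- valve_green: green outlet, fixed: brass ball valve, 20 mm steel pipe to an elbow (x = -66 mm) and down through the bench. Nothing under the lever reaches above 62 mm over the bench, but the bonnet at the axis (18 mm across, to 70 mm). Origin: on the bench below the lever's vertical turning axis; x along the pipe to the bar (its near face at +52 mm), y left, z up. The colours change places from run to run
- lever_green (a joint): green lever: 0 = shut, square across the pipe, pointing along its valve's +y; pi/2 = open, in line, along its valve's -x (away from the bar). Grows anticlockwise from above; solid stops at both; stays where left; takes 0.55 N m (7 N at 80 mm). Steel strip with a green sleeve 34 to 105 mm from the axis, 20 mm wide, 12 mm thick, underside 76 mm and top 88 mm over the bench
- green_end (a point): middle of the free end of the green lever's sleeve, 105 mm from its turning axis, 82 mm over the bench
- spool_red: loose bystander: spool of red thread standing on the bench in front of the bar between two outlets, 34 mm in diameter, 55 mm high; origin in the centre of its underside
- spool_purple: loose bystander: spool of purple thread standing on the bench in front of the bar between two outlets, 34 mm in diameter, 55 mm high; origin in the centre of its underside
- wrench: loose bystander: steel wrench lying on the bench on the robot's side of the outlets, 170 mm long, about 20 mm high; origin on the bench under its middle, x along its length
- oil: loose bystander: amber bottle of air-tool oil with a red cap, standing past the left end of the bar, 44 mm in diameter, 110 mm high; origin in the centre of its underside
Not all that is in view belongs to the job. What is shaped like the valve_yellow but purple is not meant.

How it is judged:
At the end, for the whole second after the job is handed in: The blue lever is within 0.1 rad of its shut stop and the yellow lever within 0.1 rad of its open stop, both at rest; the end of the green lever is within 12 mm of where it was, and the spools, wrench and oil bottle are at rest within 15 mm of where they were (value of joint lever_blue below 0.1 rad and value of joint lever_yellow above 1.4708 rad and distance of green_end from where it was at the start of the episode below 0.012 m and velocity of joint lever_blue between -0.02 and 0.02 rad/s and velocity of joint lever_yellow between -0.02 and 0.02 rad/s and velocity of joint lever_green between -0.02 and 0.02 rad/s and distance of each of spool_red, spool_purple, wrench, oil from where it was at the start of the episode below 0.015 m and linear speed of each of spool_red, spool_purple, wrench, oil below 0.02 m/s); the robot touches nothing.
It fails at once if the blue lever is pinched (pressed on both flanks at once) (contact force between the fingers and lever_blue_c0 above 1 N and contact force between the fingers and lever_blue_c1 above 1 N).
It fails at once if the yellow lever is pinched (pressed on both flanks at once) (contact force between the fingers and lever_yellow_c0 above 1 N and contact force between the fingers and lever_yellow_c1 above 1 N).
It fails at once if the green lever is pinched (pressed on both flanks at once) (contact force between the fingers and lever_green_c0 above 1 N and contact force between the fingers and lever_green_c1 above 1 N).
It fails at once if the green lever is moved (distance of green_end from where it was at the start of the episode above 0.012 m).
It fails at once if a bystander is pushed away, lifted or tipped (distance of any of spool_red, spool_purple, wrench, oil from where it was at the start of the episode above 0.015 m or angle between any of spool_red, spool_purple, wrench, oil's own z axis and vertical above 0.25 rad).
It also fails if it takes over 53 s, if anything falls off the work surface, if the arm or the gripper's body presses on something with over 40 N, if the wrist force passes 120 N, or if a joint passes its speed limit or range.

### The arm

A 6-joint arm with a two-finger parallel gripper is mounted at the origin on the work surface. World frame = base frame: x ahead of the robot, y to its left, z up, the work surface at z = 0. Lengths are in m, angles in rad, forces in N, time in s.
With the tool pointing down it reaches from about 0.325 to 0.85 m from the base axis. Payload 4.4 kg.
Tool frame: the origin (TCP) lies midway between the tips of the shut fingers; the grasp point (between the pads) lies 19 mm behind it; z points along the fingers, y is the line along which they close (so a half turn about z gives the same grasp; the last joint's range is limited). The gripper opens to 94 mm and grips with 3 to 60 N. Pads are 16 mm wide; open, the fingers measure 119 mm over their backs; the gripper's body (75 mm by 177 mm) begins 78 mm behind the grasp point.
Start: joints at [1.131, 0.207, 1.542, -0, 1.393, -0.15], TCP at [0.164, 0.551, 0.205] pointing down, gripper open.
Joint ranges: [-2.73, 2.73], [-0.86, 2.22], [0.23, 2.46], [-1.11, 4.25], [0.08, 2.63], [-2.82, 2.82]. Speed limits (rad/s): [2.79, 2.79, 3.14, 3.14, 3.14, 3.14].

### API

Orientations are given as a rotation vector (axis times angle).
In Python, from plant import read_state, camera, close_job gives the robot as it stands.
- The arm moves only by the tool servo_tool, never from a script. Its arguments are lists of equal length, an entry for each row: "hand": the finger opening in mm, from 0 to 94; "xyz": the shift along the world's x, y, z in mm, a list of three; "yaw": the turn about the world's z in rad. In form: {"hand": [hand, ...], "xyz": [[tx, ty, tz], ...], "yaw": [yaw, ...]}. A call has 1 to 5 rows; each row is the pose to reach, as a shift and turn from the pose commanded when the call began; what a row does not reach only later rows make up. A row lasts 1/10 s, in which the tool goes at most 50 mm and 8.59 degrees, less where a joint would pass 70% of its speed; a pose out of reach is approached as far as the arm can. A call with a gripper value outside its range is refused whole. The fingers move at their own pace and stop on an object; "grip_force" is the grip in N (left out, the last holds). Time passes only in rows, so rows that repeat a pose let the fingers close. It gives the time, the measured TCP pose, the force, the opening and the grip force at its end, in the units of the state.
- read_state(): the state, without advancing time (a new reading comes with each control period).
- camera(name): name is "scene" or "top" or "wrist"; returns a dict with "pixels" (420x560x3 uint8, red, green, blue), "mtx" (3x3 intrinsics, pixels), "k1" (the pictures are not rectified: a ray, as slopes to the right and down, at radius r is drawn at 1 + k1 r^2 times it, then the intrinsics apply), "position" and "orientation" of the camera in the world; the wrist camera has in their place "T_tool_cam" (4x4, takes a point from camera to tool coordinates, whose origin is the TCP and whose axes are the flange's). Camera axes: x right, y up, looking along -z (the intrinsics and any distortion apply to the point x, -y, -z); pixel columns grow to the right and rows downward; lengths in m; the calibration is good to about 2 mm. A picture is of the moment at which its call begins: read the wrist's pose just before it. There is no depth.
- close_job(): hands the job in; it is judged then, once.
The state is a dict: "time_s": time; "joints": joint angles; "qvel": joint speeds; "effort": joint torques, N m; "position": TCP position; "ee_rot": TCP orientation; "ft_force": force on the tool from outside, world axes, zero at the start; "torque": the same for the moment, N m; "grip_width": finger opening in m; "finger_force": force on a finger pad.
Only numpy, scipy, OpenCV 4.12 (cv2) and the standard library are available. Lean on these libraries where they do the work, as an engineer would, in place of code of your own. Each camera call takes 0.05 s, during which the arm holds its last target. There are 200 camera calls.

## Working session

There is one attempt and no reset: what is moved stays moved. The work goes in short steps, Python scripts to look and compute and a tool call to move; the robot and the scene stay as the last step left them, time stands still between calls to the robot, and variables do not carry over. Pictures are saved under pics/ and viewed, at most 10 in all, crops included, and the job is handed in when it is done.

Besides the shell and the picture viewer there is one more tool, called after "Call:" as name([rows], argument=value, ...), one row to a line, values as JSON. servo_tool: Moves the arm, as the interface text tells. Its arguments: {"type":"object","properties":{"hand":{"type":"array"},"xyz":{"type":"array"},"yaw":{"type":"array"},"grip_force":{"type":"number"}},"required":["hand","xyz","yaw"]}

```bash
mkdir -p pics; cat > h.py <<'E'
import numpy as np, cv2, pickle
from plant import read_state, camera, close_job
from scipy.spatial.transform import Rotation as R
def snap(name,fn):
    c=camera(name); cv2.imwrite('pics/'+fn+'.png',c['pixels'][...,::-1]); pickle.dump(c,open(fn+'.pkl','wb')); return c
def rot(o):
    o=np.array(o,float)
    return o if o.shape==(3,3) else (R.from_rotvec(o).as_matrix() if o.size==3 else R.from_quat(o).as_matrix())
def world(c,uv,z):
    uv=np.array(uv,float).reshape(-1,2); K=np.array(c['mtx']); k=c['k1']
    d=(uv-[K[0,2],K[1,2]])/[K[0,0],K[1,1]]; s=d.copy()
    for _ in range(30): s=d/(1+k*(s**2).sum(1,keepdims=True))
    ray=np.c_[s[:,0],-s[:,1],-np.ones(len(s))]@rot(c['orientation']).T
    p=np.array(c['position']); return p+ray*((z-p[2])/ray[:,2])[:,None]
def pix(c,P):
    K=np.array(c['mtx']); q=(np.array(P,float).reshape(-1,3)-c['position'])@rot(c['orientation'])
    s=np.c_[q[:,0],-q[:,1]]/-q[:,2:]; s=s*(1+c['k1']*(s**2).sum(1,keepdims=True))
    return s*[K[0,0],K[1,1]]+[K[0,2],K[1,2]]
E
python3 - <<'E'
from h import *
for n in('top','scene'):
    c=snap(n,n+'0'); print(n,c['position'],c['orientation'],c['k1'],c['mtx'])
print(read_state())
E
```

```text
top [0.53230874 0.13459436 1.01999972] [ 0.04854959 -0.06965106 -1.57966887] 0.025325459712604623 [[388.84365452   0.         277.91027708]
 [  0.         388.84365452 208.42827915]
 [  0.           0.           1.        ]]
scene [1.11468457 0.37885792 0.52145098] [0.58102894 0.9060596  1.86700259] -0.09208658363236276 [[390.75815773   0.         288.29916201]
 [  0.         390.75815773 214.58661952]
 [  0.           0.           1.        ]]
{'time_s': 0.1, 'joints': array([ 1.13149527e+00,  2.07325839e-01,  1.54276824e+00, -4.84855576e-05,
        1.39355740e+00, -1.50486469e-01]), 'qvel': array([ 0.00076981, -0.00073887, -0.00442333,  0.00011338, -0.00110771,
        0.00014444]), 'effort': array([-3.36247140e-04, -3.71862996e+01, -2.82293272e+01,  6.99773524e-02,
        3.11996439e-02, -4.48846379e-05]), 'position': array([0.16347372, 0.55050926, 0.20443236]), 'ee_rot': array([-0.45200064, -3.10834644,  0.00311564]), 'ft_force': array([ 0.03848411,  0.39098914, -0.4259051 ]), 'torque': array([ 0.01602796, -0.01434435,  0.022328  ]), 'finger_force': 0.0, 'grip_width': 0.09399741629645594}
```

View pics/top0.png

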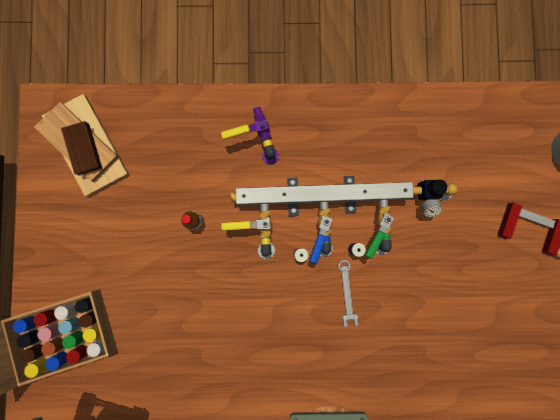

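View pics/scene0.png

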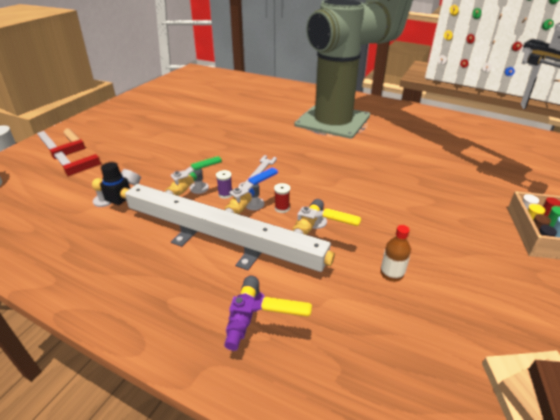

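The top picture shows the manifold bar running from (235,196) to (413,190). The yellow levers are at (238,226), on the manifold outlet, and at (237,131), on the purple-bodied decoy off the manifold. Blue is at (321,246), green at (378,244), the spools at (301,256) and (358,250), the wrench around (348,295), and the oil at (193,221). I choose the yellow lever on the brass valve at (238,226) and the blue one at (321,246), and I'll check them in a crop.

```bash
python3 - <<'E'
from h import *
im=cv2.imread('pics/top0.png')[175:325,180:420]
cv2.imwrite('pics/crop0.png',cv2.resize(im,None,fx=3.3,fy=3.3,interpolation=cv2.INTER_CUBIC))
E
```

```text
(no output)
```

View pics/crop0.png

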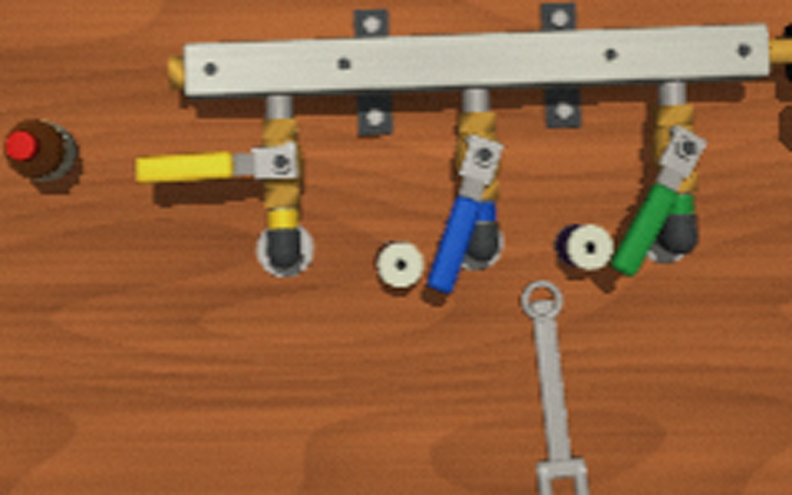

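The crop confirms it. The yellow lever sits on the brass valve: axis at crop (281,162), end (136,171). Blue axis is (484,156), end (439,290). Green axis is (687,149), end (625,270). The red spool (400,264) stands on the clockwise side of blue.

```bash
python3 - <<'E'
from h import *
c=pickle.load(open('top0.pkl','rb')); np.set_printoptions(precision=4,suppress=True)
f=lambda p,z: world(c,np.array(p)/3.3+[180-.35,175-.35],z)[:,:2]
bar=f([(184,45),(186,97),(768,26),(770,77)],.065); print('bar',bar,np.linalg.norm(bar[0]-bar[2]),np.linalg.norm(bar[0]-bar[1]))
l=(bar[0]+bar[1])/2-(bar[2]+bar[3])/2; psi=np.arctan2(-l[0],l[1]); print('yaw',psi)
ax=f([(281,162),(484,156),(687,149)],.090); en=f([(136,171),(439,290),(625,270)],.086)
print('ax',ax,np.linalg.norm(np.diff(ax,axis=0),axis=1)); print('end',en)
for a,e in zip(ax,en):
    d=e-a; print('len',np.linalg.norm(d),'q',np.arctan2(d[1],d[0])-np.pi/2-psi)
print('spools',f([(400,264),(590,247)],.055)); print('wrench',f([(541,300)],.01)); print('oil',f([(20,147)],.11))
E
```

```text
bar [[ 0.655   0.2258]
 [ 0.6159  0.2244]
 [ 0.6655 -0.2126]
 [ 0.627  -0.2128]] 0.4385605569367673 0.03907768095604739
yaw 0.024584986997060018
ax [[ 0.5659  0.1535]
 [ 0.5688  0.0061]
 [ 0.5725 -0.1415]] [0.1474 0.1477]
end [[ 0.5605  0.2588]
 [ 0.4724  0.0401]
 [ 0.4854 -0.0949]]
len 0.10542527096899296 q 0.026111442808462785
len 0.10218339464459929 q 1.2074995015621677
len 0.09873633259945382 q 1.0550278374380677
spools [[ 0.49    0.0658]
 [ 0.5012 -0.0768]]
wrench [[ 0.459  -0.0472]]
oil [[0.5776 0.3373]]
```

Call:
servo_tool([
  [30, -20, -10],
  [60, -40, -20],
  [90, -65, -30],
  [120, -85, -40],
  [150, -110, -45],
], hand=[0, 0, 0, 0, 0], yaw=[-0.14, -0.28, -0.42, -0.56, -0.7])

```text
time_s: 0.6
position: [0.314, 0.4397, 0.1589]
ee_rot: [-1.498, -2.761, 0.003]
ft_force: [1.0, 0.4, -0.5]
grip_width: 0.0575
finger_force: 0.0
```

Call:
servo_tool([
  [30, -20, 0],
  [60, -40, 0],
  [90, -65, 0],
  [120, -85, 0],
  [150, -110, 0],
], hand=[0, 0, 0, 0, 0], yaw=[-0.14, -0.28, -0.42, -0.56, -0.7])

```text
time_s: 1.1
position: [0.4645, 0.3302, 0.16]
ee_rot: [-2.354, -2.08, 0.001]
ft_force: [0.3, 0.2, -0.5]
grip_width: 0.0176
finger_force: 0.0
```

Call:
servo_tool([
  [25, -20, 0],
  [50, -40, 0],
  [75, -55, 0],
  [100, -75, 0],
  [124, -91, 0],
], hand=[0, 0, 0, 0, 0], yaw=[-0.14, -0.28, -0.42, -0.56, -0.7])

```text
time_s: 1.6
position: [0.5883, 0.2389, 0.1597]
ee_rot: [-2.925, -1.146, 0.002]
ft_force: [0.3, 0.3, -0.1]
grip_width: 0.0004
finger_force: 0.0
```

Call:
servo_tool([
  [0, 0, 0],
  [0, 0, 0],
  [0, 0, 0],
  [0, 0, 0],
  [0, 0, 0],
], hand=[0, 0, 0, 0, 0], yaw=[-0.14, -0.28, -0.42, -0.56, -0.72])

```text
time_s: 2.1
position: [0.5873, 0.24, 0.1596]
ee_rot: [3.141, 0.057, -0.002]
ft_force: [-0.1, -0.2, -0.6]
grip_width: 0.0004
finger_force: 0.0
```

Call:
servo_tool([
  [6, 0, -20],
  [6, 0, -40],
  [6, 0, -60],
  [6, 0, -75],
  [6, 0, -86],
], hand=[0, 0, 0, 0, 0], yaw=[0, 0, 0, 0, 0])

```text
time_s: 2.6
position: [0.5927, 0.2399, 0.0725]
ee_rot: [3.14, 0.067, -0.004]
ft_force: [-0.4, -0.7, -0.3]
grip_width: 0.0006
finger_force: 0.0
```

```bash
python3 - <<'E'
from h import *
s=read_state(); print(s['position'],s['ft_force'])
c=snap('scene','s1'); d=snap('top','t1')
a=c['pixels'][130:290,220:420]; b=d['pixels'][150:310,180:380]
cv2.imwrite('pics/c1.png',cv2.resize(np.hstack([a,b]),None,fx=2,fy=2,interpolation=cv2.INTER_CUBIC)[...,::-1])
np.set_printoptions(precision=4,suppress=True)
ax=np.array([.566,.1535]); 
for q in np.arange(0,1.7,.15):
    t=q+np.pi/2+.0246; u=np.array([np.cos(t),np.sin(t)]); n=np.array([-u[1],u[0]])
    print(round(q,2),ax+.085*u-.018*n)
E
```

```text
[0.59274539 0.2399411  0.07248705] [-0.35533851 -0.70035926 -0.2864152 ]
0.0 [0.5819 0.2389]
0.15 [0.569  0.2403]
0.3 [0.556  0.2398]
0.45 [0.5432 0.2373]
0.6 [0.5309 0.233 ]
0.75 [0.5194 0.2268]
0.9 [0.509  0.2191]
1.05 [0.4998 0.2098]
1.2 [0.4922 0.1993]
1.35 [0.4861 0.1877]
1.5 [0.4819 0.1754]
1.65 [0.4796 0.1626]
```

View pics/c1.png

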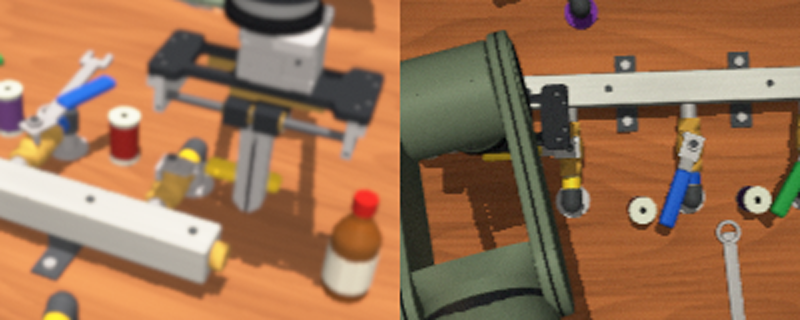

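The picture shows the shut fingers upright on the bar side of the yellow lever, near its free end at (250,195), clear of the bar and the oil bottle. Now I push, following the arc.

Call:
servo_tool([
  [-11, 0, 0],
  [-18, 0, 0],
  [-24, 0, 0],
  [-31, 0, 0],
  [-37, 0, 0],
], hand=[0, 0, 0, 0, 0], yaw=[0, 0.07, 0.14, 0.21, 0.28])

```text
time_s: 3.2
position: [0.5601, 0.241, 0.0767]
ee_rot: [-3.1, -0.509, -0.015]
ft_force: [6.6, -0.2, -3.6]
grip_width: 0.0003
finger_force: 3.2
```

Call:
servo_tool([
  [-6, -1, -2],
  [-13, -3, -2],
  [-19, -5, -2],
  [-25, -7, -2],
  [-31, -10, -2],
], hand=[0, 0, 0, 0, 0], yaw=[0.07, 0.15, 0.22, 0.3, 0.37])

```text
time_s: 3.7
position: [0.53, 0.2328, 0.0763]
ee_rot: [-2.952, -1.07, -0.02]
ft_force: [5.3, 4.5, 2.2]
grip_width: 0.0004
finger_force: 3.3
```

Call:
servo_tool([
  [-6, -3, 0],
  [-11, -7, 0],
  [-16, -11, 0],
  [-21, -15, 0],
  [-25, -20, 0],
], hand=[0, 0, 0, 0, 0], yaw=[0.07, 0.15, 0.22, 0.3, 0.37])

```text
time_s: 4.2
position: [0.5039, 0.2134, 0.0762]
ee_rot: [-2.705, -1.595, -0.018]
ft_force: [1.6, 7.3, 3.4]
grip_width: 0.0007
finger_force: 3.4
```

Call:
servo_tool([
  [-4, -5, -1],
  [-8, -11, -1],
  [-11, -16, -1],
  [-14, -22, -1],
  [-16, -28, -1],
], hand=[0, 0, 0, 0, 0], yaw=[0.07, 0.15, 0.22, 0.3, 0.37])

```text
time_s: 4.7
position: [0.487, 0.1853, 0.075]
ee_rot: [-2.367, -2.066, -0.015]
ft_force: [-0.3, 7.7, 5.1]
grip_width: 0.0005
finger_force: 3.5
```

Call:
servo_tool([
  [-2, -6, 0],
  [-3, -12, 0],
  [-3, -16, 0],
  [-3, -20, 0],
  [-3, -20, 0],
], hand=[0, 0, 0, 0, 0], yaw=[0.07, 0.15, 0.15, 0.15, 0.15])

```text
time_s: 5.2
position: [0.4833, 0.171, 0.0748]
ee_rot: [-2.206, -2.225, -0.027]
ft_force: [-1.4, 22.6, 2.2]
grip_width: 0.0005
finger_force: 11.8
```

Call:
servo_tool([
  [0, 10, 0],
  [0, 25, 0],
  [0, 35, 0],
  [0, 35, 35],
  [0, 35, 70],
], hand=[0, 0, 0, 0, 0], yaw=[0, 0, 0, 0, 0])

```text
time_s: 5.7
position: [0.4802, 0.1974, 0.1409]
ee_rot: [-2.206, -2.234, 0.006]
ft_force: [0.9, -0.6, 0.3]
grip_width: 0.0006
finger_force: 0.0
```

Call:
servo_tool([
  [0, -40, 0],
  [0, -80, 0],
  [0, -120, 0],
  [0, -160, 0],
  [-2, -191, 0],
], hand=[0, 0, 0, 0, 0], yaw=[-0.07, -0.14, -0.21, -0.28, -0.345])

```text
time_s: 6.2
position: [0.4797, 0.0043, 0.1417]
ee_rot: [2.561, 1.817, -0.0]
ft_force: [0.1, -0.2, 1.1]
grip_width: 0.0005
finger_force: 0.0
```

```bash
python3 - <<'E'
from h import *
s=read_state(); print(s['position'],s['ee_rot'],s['ft_force'])
c=snap('scene','s2'); d=snap('top','t2')
a=c['pixels'][130:290,180:380]; b=d['pixels'][150:310,180:380]
cv2.imwrite('pics/c2.png',cv2.resize(np.hstack([a,b]),None,fx=2,fy=2,interpolation=cv2.INTER_CUBIC)[...,::-1])
np.set_printoptions(precision=4,suppress=True)
ax=np.array([.569,.006]); 
for q in np.arange(1.2,-.1,-.15):
    t=q+np.pi/2+.0246; u=np.array([np.cos(t),np.sin(t)]); n=np.array([-u[1],u[0]])
    print(round(q,2),ax+.085*u+.018*n)
E
```

```text
[0.47974823 0.00429262 0.14171773] [ 2.56128563e+00  1.81743975e+00 -2.05475035e-04] [ 0.09929676 -0.2405072   1.0521787 ]
1.2 [0.4829 0.0179]
1.05 [0.4857 0.0306]
0.9 [0.4903 0.0428]
0.75 [0.4967 0.0542]
0.6 [0.5047 0.0644]
0.45 [0.5141 0.0734]
0.3 [0.5248 0.0808]
0.15 [0.5365 0.0866]
0.0 [0.5489 0.0905]
```

View pics/c2.png

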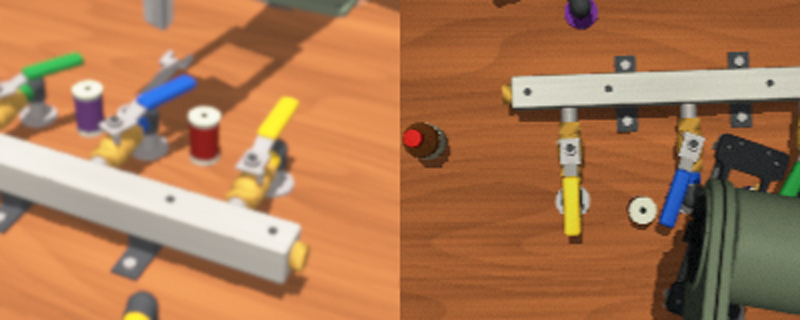

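The yellow lever now lies in line with its pipe, from (570,148) to (573,235) in the right half. Blue is unchanged, and the gripper is on its right. I descend and push blue clockwise.

Call:
servo_tool([
  [0, 0, -25],
  [0, 0, -50],
  [0, 0, -70],
  [1, 7, -70],
  [3, 13, -70],
], hand=[0, 0, 0, 0, 0], yaw=[0, 0, 0, 0, 0])

```text
time_s: 6.8
position: [0.4806, 0.0193, 0.0706]
ee_rot: [-2.556, -1.824, 0.009]
ft_force: [-4.7, -7.1, -5.2]
grip_width: 0.0004
finger_force: 3.8
```

Call:
servo_tool([
  [1, 7, 0],
  [3, 13, 0],
  [5, 19, 0],
  [7, 25, 0],
  [11, 31, 0],
], hand=[0, 0, 0, 0, 0], yaw=[-0.07, -0.15, -0.22, -0.3, -0.37])

```text
time_s: 7.3
position: [0.491, 0.0497, 0.0709]
ee_rot: [2.851, 1.319, -0.011]
ft_force: [-4.3, -5.9, -4.0]
grip_width: 0.0008
finger_force: 3.8
```

Call:
servo_tool([
  [3, 6, 0],
  [7, 11, 0],
  [11, 16, 0],
  [16, 20, 0],
  [20, 25, 0],
], hand=[0, 0, 0, 0, 0], yaw=[-0.07, -0.15, -0.22, -0.3, -0.37])

```text
time_s: 7.8
position: [0.5113, 0.0748, 0.0711]
ee_rot: [3.044, 0.772, -0.01]
ft_force: [-3.9, -6.5, -2.9]
grip_width: 0.0001
finger_force: 3.2
```

Call:
servo_tool([
  [5, 4, 0],
  [11, 7, 0],
  [17, 10, 0],
  [22, 13, 0],
  [28, 15, 0],
], hand=[0, 0, 0, 0, 0], yaw=[-0.07, -0.15, -0.22, -0.3, -0.37])

```text
time_s: 8.3
position: [0.5386, 0.0912, 0.0711]
ee_rot: [3.135, 0.199, -0.011]
ft_force: [-5.6, -0.8, -2.2]
grip_width: 0.0002
finger_force: 3.0
```

Call:
servo_tool([
  [6, 2, 0],
  [10, 2, 0],
  [14, 2, 0],
  [17, 2, 0],
  [17, 2, 0],
], hand=[0, 0, 0, 0, 0], yaw=[-0.07, -0.09, -0.09, -0.09, -0.09])

```text
time_s: 8.8
position: [0.5498, 0.0943, 0.0709]
ee_rot: [-3.14, -0.062, 0.032]
ft_force: [-19.8, 0.1, 10.8]
grip_width: 0.0003
finger_force: 9.7
```

Blue is on its stop, with 20 N at the expected position. I retreat and check.

Call:
servo_tool([
  [-12, 0, 0],
  [-25, 0, 0],
  [-30, 0, 10],
  [-30, 0, 50],
  [-30, 0, 95],
], hand=[0, 0, 0, 0, 0], yaw=[0, 0, 0, 0, 0])

```text
time_s: 9.3
position: [0.528, 0.093, 0.1679]
ee_rot: [-3.141, -0.061, 0.002]
ft_force: [0.4, 0.5, 0.8]
grip_width: 0.0006
finger_force: 0.0
```

Call:
servo_tool([
  [-30, 40, 10],
  [-60, 80, 20],
  [-90, 120, 30],
  [-120, 160, 40],
  [-150, 200, 40],
], hand=[0, 0, 0, 0, 0], yaw=[0, 0, 0, 0, 0])

```text
time_s: 9.8
position: [0.3816, 0.292, 0.2106]
ee_rot: [-3.137, -0.059, -0.011]
ft_force: [0.7, 0.5, -0.0]
grip_width: 0.0006
finger_force: 0.0
```

Call:
servo_tool([
  [-20, 40, 0],
  [-40, 80, 0],
  [-60, 110, 0],
  [-60, 110, 0],
  [-60, 110, 0],
], hand=[0, 0, 0, 0, 0], yaw=[0, 0, 0, 0, 0])

```text
time_s: 10.3
position: [0.321, 0.4004, 0.2081]
ee_rot: [-3.14, -0.064, -0.004]
ft_force: [0.2, -0.5, 0.4]
grip_width: 0.0007
finger_force: 0.0
```

```bash
python3 - <<'E'
from h import *
s=read_state(); print(s['time_s'],s['position'],s['ft_force'])
d=snap('top','t3')
im=d['pixels'][175:325,180:420,::-1]
cv2.imwrite('pics/c3.png',cv2.resize(im,None,fx=3.3,fy=3.3,interpolation=cv2.INTER_CUBIC))
E
```

```text
10.3 [0.32104199 0.4003718  0.20807475] [ 0.15594635 -0.52222694  0.41420469]
```

View pics/c3.png

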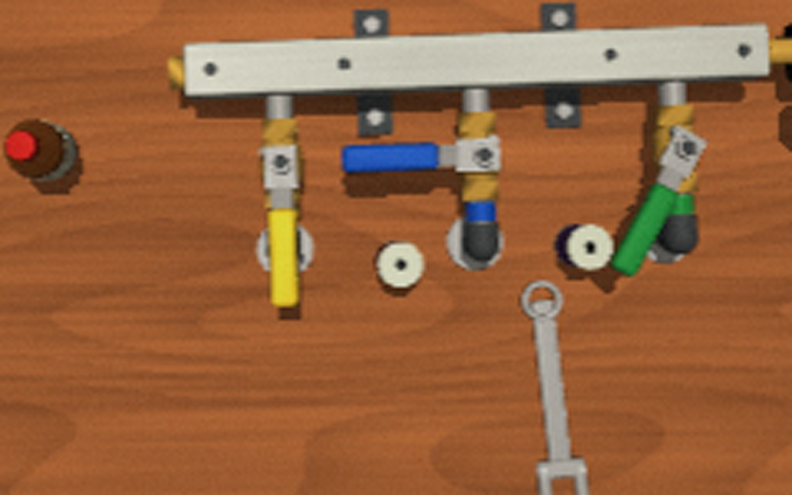

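Blue now lies square across its pipe, from (484,156) to (343,159), and yellow lies in line, from (281,162) to (285,305). Green, the spools, the wrench and the oil are at the same pixels as before, so I hand the job in.

```bash
python3 -c "from plant import close_job; print(close_job())"
```

```text
the job is handed in; nothing more can be done
None
```

The job is handed in: the last picture shows the blue lever shut and the yellow lever open, each pushed onto its stop, with the green lever and the loose things where they were; no verdict came back.

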